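# Swing the mezze tray round to the guest's place

### The arm

A 7-joint arm with a two-finger parallel gripper is mounted at the origin on the work surface. World frame = base frame: x ahead of the robot, y to its left, z up, the work surface at z = 0. Lengths are in m, angles in rad, forces in N, time in s.
With the tool pointing down it reaches from about 0.4 to 0.85 m from the base axis. Payload 4.5 kg.
Tool frame: the origin (TCP) lies at the very end of the fingers, on their centre line; the grasp point (between the pads) lies 19 mm behind it (r.grip_point_offset is the distance from the TCP to the grasp point, in m); y points along the fingers, x is the direction in which the jaws open and shut, and the axes are right-handed (so a half turn about y gives the same grasp; the last joint's range is limited). The gripper opens to 88 mm and grips with 3 to 60 N. Pads are 18 mm wide; open, the fingers measure 123 mm over their backs; the gripper's body (75 mm by 187 mm) begins 45 mm behind the grasp point.
Start: joints at [1.183, 0.689, -0.195, 1.565, 0.157, 0.902, -0.215], TCP at [0.256, -0.57, 0.239] pointing down, gripper open.
Joint ranges: [-3.01, 3.01], [-0.46, 2.08], [-1.47, 1.51], [0.13, 2.56], [-1, 4.14], [0.04, 2.09], [-2.66, 2.66]. Speed limits (rad/s): [2.57, 2.57, 3.14, 3.14, 3.14, 3.14, 3.14].

### API

Orientations are given as a unit quaternion [x, y, z, w].
In Python, from plant import get_state, snapshot, camera_params, job, r gives the robot as it stands.
- The arm moves only by the tool carry_out, never from a script. Its arguments are lists of equal length, an entry for each row: "offset": the shift along the world's x, y, z in m, a list of three; "twist": the turn about the world's z in degrees. In form: {"offset": [[tx, ty, tz], ...], "twist": [twist, ...]}. A call has 1 to 8 rows; each row shifts and turns the commanded pose from where the row before left it; what a row does not reach is not made up. A row lasts 1/8 s, in which the tool goes at most 62.5 mm and 10.7 degrees, less where a joint would pass 70% of its speed; a pose out of reach is approached as far as the arm can. A call with a gripper value outside its range is refused whole. "grip" is the finger opening in m, from 0 to 0.0881, set as the call begins (left out, the last holds). The fingers move at their own pace and stop on an object; "newtons" is the grip in N (left out, the last holds). Time passes only in rows, so rows that do not move let the fingers close. It gives the time, the measured TCP pose, the force and the opening at its end, in the units of the state.
- get_state(): the state, without advancing time (a new reading comes with each control period).
- snapshot(name): name is "side" or "top" or "wrist"; returns the picture (420x560x3 uint8, red, green, blue); there is no depth.
- camera_params(name): a dict with "camera_matrix" (3x3 intrinsics, pixels), "dist_coeffs" ([k1, k2, p1, p2, k3] as OpenCV has them; the pictures are not rectified), "eye" and "orientation" of the camera in the world. Camera axes: x right, y up, looking along -z (the intrinsics and any distortion apply to the point x, -y, -z); pixel columns grow to the right and rows downward; lengths in m; the calibration is good to about 2 mm. A picture is of the moment at which its call begins: read the wrist's pose just before it. camera_params takes no time and is no camera call; for the wrist camera it gives the pose at the moment of the call.
- job.finish_job(): hands the job in, once; it reports no verdict.
The state is a dict: "clock": time; "q": joint angles; "qd": joint speeds; "joint_torque": joint torques, N m; "tool_pos": TCP position; "eef_rot": TCP orientation; "contact_force": force on the tool from outside, world axes, zero at the start; "moment": the same for the moment, N m; "opening": opening from 0.0 (shut) to 1.0 (fully open).
Only numpy, scipy, OpenCV 4.12 (cv2) and the standard library are available. Lean on these libraries where they do the work, as an engineer would, in place of code of your own. Each camera call takes 0.05 s, during which the arm holds its last target. There are 200 camera calls.

### The job

Swing the heavy pivoting marble serving tray round from the right until its steel pointer stands over the brass strip on the table, and leave it standing there, at rest and untouched, for at least three seconds. Push and brake it gently by the rubber bars of its two sprung side rails only: touch neither the marble nor the lidded pots on it, never let the tray swing fast or run into its end stops, and leave the other tableware alone.

Things in the scene. Friction and masses are not known exactly. Their poses are not given: they have to be found in the camera images.
- tray (a joint): angle of the heavy tray about its vertical pivot (rad). 0: it points along the foot's -x axis (to the robot at yaw 0); grows as the free end swings to the foot's +y side (robot's left, clockwise from above). Starts at -0.55 to -0.2; end stops at +-0.95; over 0.4 rad/s is too fast. The ball bearing has next to no friction: once pushed, the tray coasts on
- tray_tip (a point): middle of the tray's free end at its top edge, 350 from the pivot axis, 100 above the table; turns with the tray. A steel pointer 12 wide sticks out there. Tray: marble slab 430 long, 130 wide (65 either side of its long axis), 50 thick, underside 50 and top 100 above the table, reaching 350 from the axis to the free end and 80 the other way
- tray_hinge (a point): point on the pivot axis at the height of the tray's top (100 above the table). Nominal: tray with pots and rails 9.4 kg (varies by 25 percent), moment of inertia about the pivot 0.35 kg m2, viscous damping 0.015 N m s/rad, dry friction 0.0008 N m
- rail_right (a joint): how far (m, 0 to 0.04) the sprung rail on the right (-y) long side of the tray is pressed in, square to the side. Spring 24 N/m, no preload. The rail is a grey rubber-faced bar 190 long, 40 high and 20 thick, from 150 to 340 from the pivot along the tray, 55 to 95 above the table; relaxed, its outer face is 110 from the tray's long axis. The gap behind it is filled by an aluminium guide plate
- rail_left (a joint): the same for the equal rail on the left (+y) side. Pressing the right rail turns the tray to the left (angle grows), pressing the left rail turns it to the right or brakes it; a tray that runs onto something held still bounces back off the rail's spring
- foot: fixed steel foot plate 100 x 300 x 12 carrying the bearing post and, near its two ends, the rubber-sleeved stop posts (32 wide, up to 90 above the table, 130 to either side of the axis); origin on the pivot axis at table height, x axis pointing away from the robot at yaw 0
- pots (a point): 4 mm steel plate set in 10 to 15 from the slab's edges, with six lidded black pots (52 wide, to 146 above the table) in two rows and a low hub cap (35 radius, to 118 above the table) over the pivot; turns with the tray; not to be touched; this point: the plate's upper face amid the pots, 195 from the pivot axis along the tray
- strip: flat grey mat 190 x 150 x 4, fixed on the table, with a brass strip 80 wide down its middle; origin on the pivot axis at table height. The strip's centre line is this body's -x axis, from 280 to 470 from the pivot. The pointer is over the strip while the tray tip is within 40 of that line
- basket: bystander: steel bread basket 150 x 110 x 50 with bread rolls (to 70 high), to the right; origin under its centre
- dip_bowl: bystander: empty black bowl, 100 wide, 50 high, to the left; origin under its centre
- mill: bystander: dark wooden pepper mill, 56 wide, 135 high, to the left; origin under its centre

How it is judged:
By the outcome, as a careful person would: the job done as asked, in the order asked, and still so for the second after the job is handed in, with the robot touching nothing.
It also fails if it takes over 54 s, if anything falls off the work surface, if the arm or the gripper's body presses on something with over 40 N, if the wrist force passes 120 N, or if a joint passes its speed limit or range.

## Working session

There is one attempt and no reset: what is moved stays moved. The work goes in short steps, Python scripts to look and compute and a tool call to move; the robot and the scene stay as the last step left them, time stands still between calls to the robot, and variables do not carry over. Pictures are saved under pics/ and viewed, about 8 in all and at most 12, crops included, and the job is handed in when it is done.

Besides the shell and the picture viewer there is one more tool, called after "Emit:" as name([rows], argument=value, ...), one row to a line, values as JSON. carry_out: Moves the arm, as the interface text tells. Its arguments: {"type":"object","properties":{"offset":{"type":"array"},"twist":{"type":"array"},"grip":{"type":"number"},"newtons":{"type":"number"}},"required":["offset","twist"]}

```bash
mkdir -p pics; ls; python3 - <<'E'
from plant import *
import cv2, numpy as np
s=get_state(); print({k:np.round(v,3).tolist() for k,v in s.items()})
for n in ("top","side"):
    im=snapshot(n); cv2.imwrite(f"pics/{n}0.png",im[:,:,::-1]); p=camera_params(n); print(n,{k:np.round(v,4).tolist() for k,v in p.items()})
E
```

```text
pics
{'clock': 0.0, 'q': [1.183, 0.69, -0.195, 1.566, 0.157, 0.903, -0.215], 'qd': [-0.001, 0.001, -0.001, 0.002, -0.001, -0.002, -0.001], 'joint_torque': [-0.0, -52.756, -1.267, -15.343, -0.053, 0.007, 0.0], 'tool_pos': [0.256, -0.57, 0.238], 'eef_rot': [-0.593, 0.385, -0.384, 0.594], 'contact_force': [-0.008, -0.162, -1.207], 'moment': [0.02, 0.02, -0.03], 'opening': 0.999}
top {'camera_matrix': [[510.6237, 0.0, 281.4659], [0.0, 510.6237, 213.4455], [0.0, 0.0, 1.0]], 'dist_coeffs': [-0.1112, 0.0, 0.0, 0.0, 0.0], 'eye': [0.4136, -0.0308, 1.8701], 'orientation': [-0.0383, 0.0261, 0.7113, -0.7014]}
side {'camera_matrix': [[419.7158, 0.0, 277.2539], [0.0, 419.7158, 209.752], [0.0, 0.0, 1.0]], 'dist_coeffs': [-0.0063, 0.0, 0.0, 0.0, 0.0], 'eye': [0.0558, 0.9973, 1.0799], 'orientation': [-0.0945, 0.4037, 0.8801, -0.2313]}
```

View pics/top0.png

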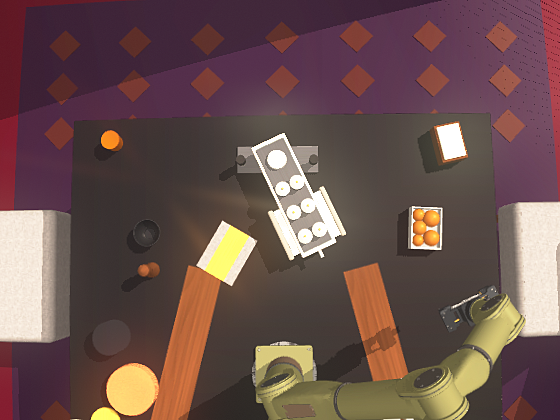

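View pics/side0.png

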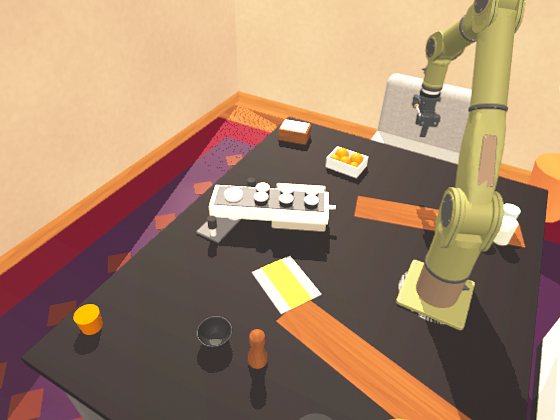

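The top view shows the tray at about (295,195), hub (277,159), stop posts (241,160) and (314,159), pointer (321,253), and the brass strip about (227,253). The basket is on the right at (425,228). I'll enlarge the view to measure.

```bash
cat > h.py <<'E'
from plant import *
import cv2, numpy as np
from scipy.spatial.transform import Rotation as R
def p2w(name,uv,z,p=None):
    p=p or camera_params(name)
    uv=np.array(uv,float).reshape(-1,1,2)
    n=cv2.undistortPoints(uv,np.array(p["camera_matrix"]),np.array(p["dist_coeffs"])).reshape(-1,2)
    d=R.from_quat(p["orientation"]).apply(np.c_[n[:,0],-n[:,1],-np.ones(len(n))])
    e=np.array(p["eye"]); return (e+d*((z-e[2])/d[:,2])[:,None])
def w2p(name,X,p=None):
    p=p or camera_params(name)
    c=R.from_quat(p["orientation"]).inv().apply(np.atleast_2d(X)-np.array(p["eye"]))
    c=c*[1,-1,-1]
    return cv2.projectPoints(c,np.zeros(3),np.zeros(3),np.array(p["camera_matrix"]),np.array(p["dist_coeffs"]))[0].reshape(-1,2)
E
python3 - <<'E'
from h import *
im=cv2.imread("pics/top0.png")
hsv=cv2.cvtColor(im,cv2.COLOR_BGR2HSV)
m=cv2.inRange(hsv,(22,150,120),(35,255,255)); m[:, :190]=0; m[300:]=0
c=max(cv2.findContours(m,0,2)[0],key=cv2.contourArea)
r=cv2.minAreaRect(c); b=cv2.boxPoints(r); print("strip",np.round(p2w("top",b,.004),4).tolist(), p2w("top",r[0],.004))
print("posts",p2w("top",[(241,160),(314,159)],.09)); print("hub",p2w("top",(277,159),.118)); print("pointer",p2w("top",(321,254),.09))
print("basket",p2w("top",(425,228),.06))
print("bowl,mill",p2w("top",[(146,233)],.05),p2w("top",[(145,270)],.12))
crop=cv2.resize(im[120:300,190:370],None,fx=3.3,fy=3.3,interpolation=cv2.INTER_CUBIC); cv2.imwrite("pics/c0.png",crop)
E
```

```text
strip [[0.5703, -0.5584, 0.004], [0.5701, -0.5697, 0.004], [0.5628, -0.5694, 0.004], [0.5629, -0.5581, 0.004]] [[ 0.56653351 -0.56391112  0.004     ]]
posts [[ 0.7689645   0.13975498  0.09      ]
 [ 0.76818178 -0.11892659  0.09      ]]
hub [[0.76468081 0.01131362 0.118     ]]
pointer [[ 0.4329128  -0.13682564  0.09      ]]
basket [[ 0.51954136 -0.51184716  0.06      ]]
bowl,mill [[0.51646527 0.48990406 0.05      ]] [[0.38446622 0.47256239 0.12      ]]
```

View pics/c0.png

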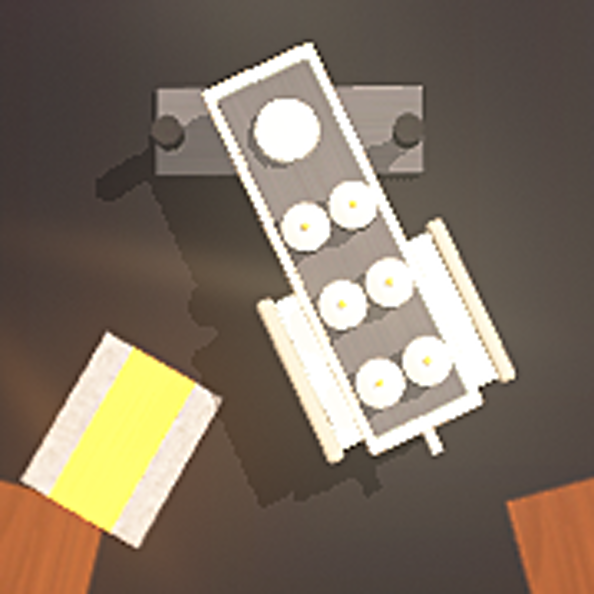

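```bash
python3 - <<'E'
from h import *
C=lambda L:np.array(L)/3.3+[190,120]-0.0
P=p2w("top",C([(168,131),(408,128)]),.09)[:,:2]; piv=P.mean(0); print("posts",P,"piv",piv,"hub",p2w("top",C([(287,130)]),.118))
d=P[0]-P[1]; yaw=np.arctan2(-d[0],d[1]); print("foot yaw",yaw, np.linalg.norm(d))
T=p2w("top",C([(373,452),(481,400),(202,93),(313,44)]),.1)[:,:2]; print("tray",T)
tip=(T[0]+T[1])/2; ax=tip-(T[2]+T[3])/2; print("len",np.linalg.norm(ax),np.linalg.norm(T[0]-T[1]),"tip",tip)
a=lambda v:np.arctan2(v[1],-v[0])
print("tray ang",a(ax),a(tip-piv),np.linalg.norm(tip-piv),np.linalg.norm((T[2]+T[3])/2-piv))
S=p2w("top",C([(132,347),(196,382),(116,530),(50,495)]),.004)[:,:2]; f=(S[0]+S[1])/2;n=(S[2]+S[3])/2
print("strip",S,"dir",a(n-f),a(f-piv),a(n-piv),np.linalg.norm(f-piv),np.linalg.norm(n-piv), np.linalg.norm(S[0]-S[1]))
Rr=p2w("top",C([(435,222),(513,378),(262,302),(334,460)]),.095)[:,:2]; print("rails outer",Rr)
E
```

```text
posts [[ 0.7700631   0.14007385]
 [ 0.76896417 -0.11765597]] piv [0.76951363 0.01120894] hub [[0.76328712 0.01143628 0.118     ]]
foot yaw -0.004263862959850154 0.25773216805251264
tray [[ 0.42345976 -0.07396   ]
 [ 0.47623213 -0.18819702]
 [ 0.80877023  0.10243857]
 [ 0.86028213 -0.01717964]]
len 0.42208215528609067 0.12583727304796335 tip [ 0.44984594 -0.13107851]
tray ang -0.42415428525465576 -0.41878039429450137 0.34990448704845517 0.07220720762299145
strip [[0.54398874 0.18981045]
 [0.50405961 0.11870675]
 [0.34155575 0.20873289]
 [0.38082115 0.28202985]] dir 0.5101832805986593 0.5276107635633455 0.5207024586166803 0.28412722710118427 0.4707081743400636 0.08154797867528285
rails outer [[ 0.66607932 -0.14406419]
 [ 0.49906508 -0.22289436]
 [ 0.58343456  0.04074431]
 [ 0.4156739  -0.03301174]]
```

```bash
cat >> h.py <<'E'
PIV=np.array([.768,.0112]); RR=np.linspace(.13,.345,44); A0=-.42; DA=.004
def polar(name,im,a0,a1):
    A=np.arange(a0,a1,DA); g,r=np.meshgrid(A,RR,indexing="ij")
    X=np.stack([PIV[0]-r*np.cos(g),PIV[1]+r*np.sin(g),np.full_like(r,.1)],-1).reshape(-1,3)
    m=w2p(name,X).reshape(*g.shape,2).astype(np.float32)
    return cv2.remap(cv2.cvtColor(im,cv2.COLOR_BGR2GRAY),m[...,0],m[...,1],cv2.INTER_LINEAR)
def angle(name="top",im=None):
    """tray angle by polar correlation with the first picture"""
    t=get_state()["clock"]
    if im is None: im=snapshot(name)[:,:,::-1].copy()
    H=.3
    T=polar(name,cv2.imread("pics/top0.png") if name=="top" else cv2.imread("pics/side0.png"),A0-H,A0+H)
    L=-1.25
    I=polar(name,im,L,1.25)
    c=cv2.matchTemplate(I,T,cv2.TM_CCOEFF_NORMED)[:,0]; k=int(c.argmax()); s=c[k]
    o=0
    if 0<k<len(c)-1: o=.5*(c[k-1]-c[k+1])/(c[k-1]-2*c[k]+c[k+1])
    return round(t,3),round(L+(k+o)*DA+H,4),round(float(s),3),im
def look(name="top"):
    t,a,s,_=angle(name); return t,a,s
E
python3 - <<'E'
from h import *
print(angle("top",cv2.imread("pics/top0.png"))[:3],angle("side",cv2.imread("pics/side0.png"))[:3])
s=get_state(); print(s["clock"],np.round(R.from_quat(s["eef_rot"]).as_matrix(),3))
x=R.from_quat(s["eef_rot"]).as_matrix()[:,0]; print("jaw deg",np.degrees(np.arctan2(x[1],x[0])),"tray axis deg",np.degrees(np.arctan2(np.sin(-.42),-np.cos(.42))))
E
```

```text
(0.1, np.float32(-0.42), 0.996) (0.1, np.float32(-0.42), 0.999)
0.1 [[ 0.409 -0.001  0.912]
 [-0.912  0.001  0.409]
 [-0.002 -1.    -0.   ]]
jaw deg -65.82955181222589 tray axis deg -155.93577260450542
```

Emit:
carry_out([
  [0.04,0.04,0],
  [0.04,0.04,0],
  [0.04,0.04,0],
  [0.04,0.04,0],
  [0.04,0.04,0],
  [0.04,0.04,0],
  [0.04,0.04,0],
  [0.04,0.04,0],
], twist=[10,10,10,10,10,10,10,10], grip=0, newtons=10)

```text
clock: 1.1
tool_pos: [0.5767, -0.249, 0.2384]
eef_rot: [-0.701, -0.089, 0.089, 0.701]
contact_force: [0.7, 0.5, 1.5]
opening: 0.115
```

```bash
cat > st.py <<'E'
from h import *
import sys
def rel():
    s=get_state(); p=np.array(s["tool_pos"]); x=R.from_quat(s["eef_rot"]).as_matrix()[:,0]
    return s["clock"],p,np.degrees(np.arctan2(x[1],x[0])),s["opening"],np.round(s["contact_force"],2)
for n in sys.argv[1:]:
    t,a,sc,im=angle(n); cv2.imwrite(f"pics/{n}_{t:.2f}.png",im); print(n,t,float(a),sc)
t,p,j,o,f=rel(); u=np.array([-np.cos(a),np.sin(a)]); n=np.array([np.sin(a),np.cos(a)]); d=p[:2]-PIV
print("clock",round(t,3),"tcp",np.round(p,4),"jaw",round(j,1),"tray deg",round(-np.degrees(a),1),"open",round(o,3),"F",f)
print("in tray frame: r %.4f  d %.4f"%(d@u,d@n),"u",u.round(3),"n",n.round(3))
E
python3 st.py top side
```

```text
top 1.1 -0.4196999967098236 0.968
side 1.15 -0.41999998688697815 0.96
clock 1.2 tcp [ 0.5807 -0.2419  0.2388] jaw 14.9 tray deg 24.1 open 0.027 F [-0.54  0.07 -0.15]
in tray frame: r 0.2743  d -0.1547 u [-0.913 -0.408] n [-0.408  0.913]
```

Emit:
carry_out([
  [0.01,0.01,-0.02],
  [0.01,0.01,-0.025],
  [0,0,-0.025],
  [0,0,-0.025],
  [0,0,-0.025],
  [0,0,-0.025],
  [0,0,-0.025],
  [0,0,0],
], twist=[5,4,0,0,0,0,0,0])

```text
clock: 2.2
tool_pos: [0.5938, -0.2304, 0.0667]
eef_rot: [-0.692, -0.14, 0.143, 0.693]
contact_force: [-0.4, -0.2, -0.3]
opening: 0.004
```

```bash
python3 st.py top side
```

```text
top 2.2 -0.4198000133037567 0.965
side 2.25 -0.4196999967098236 0.948
clock 2.3 tcp [ 0.5959 -0.2305  0.0691] jaw 23.1 tray deg 24.0 open 0.004 F [0.16 0.5  0.13]
in tray frame: r 0.2556  d -0.1506 u [-0.913 -0.407] n [-0.407  0.913]
```

```bash
python3 - <<'E'
from h import *
cv2.imwrite("pics/w1.png",np.hstack([snapshot("wrist")])[:,:,::-1])
E
```

```text
(no output)
```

View pics/w1.png

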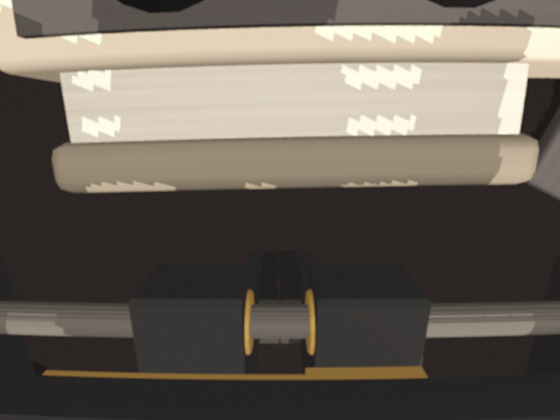

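The wrist view shows the closed fingers parallel to the right rail at mid-length, about 30 mm short of it. I'll close the gap, then push slowly.

Emit:
carry_out([
  [-0.0026,0.006,0],
  [-0.0026,0.006,0],
  [-0.0018,0.004,0],
  [-0.0008,0.0018,0],
  [-0.0008,0.0018,0],
  [-0.0008,0.0018,0],
  [-0.0008,0.0018,0],
  [-0.0008,0.0018,0],
], twist=[0,0,0,0,0,0,0,0])

```text
clock: 3.35
tool_pos: [0.5848, -0.2052, 0.0687]
eef_rot: [-0.693, -0.142, 0.142, 0.693]
contact_force: [-0.6, 0.5, -0.1]
opening: 0.007
```

```bash
python3 st.py top
```

```text
top 3.35 -0.4198000133037567 0.957
clock 3.4 tcp [ 0.5847 -0.2048  0.0687] jaw 23.2 tray deg 24.1 open 0.006 F [-0.11  0.61  0.98]
in tray frame: r 0.2554  d -0.1225 u [-0.913 -0.408] n [-0.408  0.913]
```

Emit:
carry_out([
  [-0.0008,0.0018,0],
  [-0.0008,0.0018,0],
  [-0.0008,0.0018,0],
  [-0.0008,0.0018,0],
  [-0.0008,0.0018,0],
  [-0.0008,0.0018,0],
  [-0.0008,0.0018,0],
  [-0.0008,0.0018,0],
], twist=[0,0,-0.3,-0.3,-0.3,-0.3,-0.4,-0.4])

```text
clock: 4.4
tool_pos: [0.5784, -0.1908, 0.0687]
eef_rot: [0.695, 0.13, -0.13, -0.695]
contact_force: [-0.3, -0.4, 0.6]
opening: 0.004
```

```bash
python3 st.py top
```

```text
top 4.4 -0.4052000045776367 0.916
clock 4.45 tcp [ 0.5783 -0.1903  0.0687] jaw 21.2 tray deg 23.2 open 0.007 F [ 0.3   0.33 -0.22]
in tray frame: r 0.2537  d -0.1105 u [-0.919 -0.394] n [-0.394  0.919]
```

Emit:
carry_out([
  [-0.0008,0.0018,0],
  [-0.0008,0.0018,0],
  [-0.0008,0.0018,0],
  [-0.0007,0.0018,0],
  [-0.0007,0.0018,0],
  [-0.0007,0.0018,0],
  [-0.0007,0.0018,0],
  [-0.0007,0.0018,0],
], twist=[-0.3,-0.3,-0.3,-0.3,-0.3,-0.3,-0.4,-0.4])

```text
clock: 5.45
tool_pos: [0.5726, -0.1763, 0.0687]
eef_rot: [-0.698, -0.114, 0.114, 0.698]
contact_force: [-0.0, 0.3, -0.4]
opening: 0.006
```

```bash
python3 st.py top
```

```text
top 5.45 -0.3075999915599823 0.93
clock 5.5 tcp [ 0.5725 -0.1759  0.0688] jaw 18.6 tray deg 17.6 open 0.005 F [0.75 0.13 0.45]
in tray frame: r 0.2430  d -0.1191 u [-0.953 -0.303] n [-0.303  0.953]
```

Emit:
carry_out([
  [0.003,-0.01,0],
  [0.003,-0.01,0.01],
  [0,0,0.04],
  [0,0,0.045],
  [0,0,0.045],
  [0,0.03,0],
  [0.003,0.045,0],
  [0.003,0.05,0],
], twist=[0,0,0,-5,-5,-5,-5,-5])

```text
clock: 6.5
tool_pos: [0.5851, -0.072, 0.2097]
eef_rot: [0.706, -0.041, 0.042, -0.706]
contact_force: [0.0, 0.6, -0.5]
opening: 0.004
```

```bash
python3 st.py top side
```

```text
top 6.5 -0.20010000467300415 0.496
side 6.55 -0.19840000569820404 0.839
clock 6.6 tcp [ 0.5857 -0.0637  0.2103] jaw -6.0 tray deg 11.4 open 0.006 F [ 0.11 -0.07  0.46]
in tray frame: r 0.1935  d -0.0375 u [-0.98  -0.197] n [-0.197  0.98 ]
```

Emit:
carry_out([
  [0.003,0.05,0],
  [0.003,0.05,0],
  [0.003,0.05,0],
  [0.003,0.05,0],
  [0.003,0.05,0],
  [0.003,0.04,0],
  [0.003,0.025,0],
  [0,0,-0.02],
], twist=[-5,-5,-5,-5,0,0,0,0])

```text
clock: 7.6
tool_pos: [0.6071, 0.247, 0.1907]
eef_rot: [-0.687, 0.159, -0.161, 0.691]
contact_force: [-0.9, -0.3, -0.3]
opening: 0.002
```

```bash
python3 st.py top side
```

```text
top 7.6 -0.09769999980926514 0.947
side 7.65 -0.09830000251531601 0.762
clock 7.7 tcp [0.605  0.2424 0.1874] jaw -26.4 tray deg 5.6 open 0.008 F [-0.69 -0.58 -0.38]
in tray frame: r 0.1395  d 0.2461 u [-0.995 -0.098] n [-0.098  0.995]
```

Emit:
carry_out([
  [0,0,-0.03],
  [0,0,-0.03],
  [0,0,-0.03],
  [0,0,-0.03],
  [0,0,0],
  [0,0,0],
  [0,0,0],
  [0,0,0],
], twist=[0,0,0,0,0,0,0,0])

```text
clock: 8.7
tool_pos: [0.6063, 0.2438, 0.07]
eef_rot: [-0.688, 0.161, -0.162, 0.689]
contact_force: [-0.4, 0.7, 1.0]
opening: 0.006
```

Emit:
carry_out([
  [0,0,0],
  [0,0,0],
  [0,0,0],
  [0,0,0],
  [0,0,0],
  [0,0,0],
  [0,0,0],
  [0,0,0],
], twist=[0,0,0,0,0,0,0,0])

```text
clock: 9.7
tool_pos: [0.6056, 0.2436, 0.0687]
eef_rot: [-0.688, 0.162, -0.162, 0.688]
contact_force: [-0.1, -0.2, -0.3]
opening: 0.004
```

```bash
python3 st.py top side
```

```text
top 9.7 0.0722000002861023 0.918
side 9.75 0.06589999794960022 0.641
clock 9.8 tcp [0.6056 0.2436 0.0687] jaw -26.4 tray deg -3.8 open 0.007 F [-0.39 -0.23  0.31]
in tray frame: r 0.1774  d 0.2212 u [-0.998  0.066] n [0.066 0.998]
```

Emit:
carry_out([
  [0,0,0],
  [0,0,0],
  [0,0,0],
  [0,0,0],
  [0,0,0],
  [-0.003,-0.006,0],
  [-0.0037,-0.0071,0],
  [0,0,0],
], twist=[0,0,0,0,0,0,0,0])

```text
clock: 10.8
tool_pos: [0.5986, 0.229, 0.0687]
eef_rot: [0.689, -0.162, 0.162, -0.688]
contact_force: [-0.7, -0.3, -0.0]
opening: 0.003
```

```bash
python3 st.py top | head -1
```

```text
top 10.8 0.14970000088214874 0.886
```

Emit:
carry_out([
  [0,0,0],
  [0,0,0],
  [0,0,0],
  [0,0,0],
  [0,0,0],
  [0,0,0],
  [0,0,0],
  [0,0,0],
], twist=[0,0,0,0,0,0,0,0])

```text
clock: 11.85
tool_pos: [0.5989, 0.2305, 0.0687]
eef_rot: [-0.688, 0.162, -0.162, 0.688]
contact_force: [0.8, -1.5, 0.3]
opening: 0.006
```

```bash
python3 st.py top | head -1
```

```text
top 11.85 0.21570000052452087 0.847
```

Emit:
carry_out([
  [0,0,0],
  [0,0,0],
  [0,0,0],
  [0,0,0],
  [0,0,0],
  [0,0,0],
  [0,0,0],
  [0,0,0],
], twist=[0,0,0,0,0,0,0,0])

```text
clock: 12.9
tool_pos: [0.5989, 0.2305, 0.0687]
eef_rot: [-0.688, 0.162, -0.162, 0.688]
contact_force: [-0.7, -0.1, 0.1]
opening: 0.002
```

```bash
python3 st.py top side
```

```text
top 12.9 0.27480000257492065 0.81
side 12.95 0.25850000977516174 0.525
clock 13.0 tcp [0.5989 0.2305 0.0687] jaw -26.4 tray deg -14.8 open 0.007 F [0.1  0.44 0.37]
in tray frame: r 0.2195  d 0.1687 u [-0.967  0.256] n [0.256 0.967]
```

Emit:
carry_out([
  [0,0,0],
  [0,0,0],
  [0,0,0],
  [0,0,0],
  [0,0,0],
  [0,0,0],
  [0,0,0],
  [0,0,0],
], twist=[0,0,0,0,0,0,0,0])

```text
clock: 14.0
tool_pos: [0.5989, 0.2305, 0.0687]
eef_rot: [0.688, -0.162, 0.162, -0.688]
contact_force: [0.6, -0.5, 1.0]
opening: 0.007
```

```bash
python3 st.py top | head -1
```

```text
top 14.0 0.329800009727478 0.765
```

Emit:
carry_out([
  [0,0,0],
  [0,0,0],
  [0,0,0],
  [0,0,0],
  [0,0,0],
  [0,0,0],
  [0,0,0],
  [0,0,0],
], twist=[0,0,0,0,0,0,0,0])

```text
clock: 15.05
tool_pos: [0.5989, 0.2305, 0.0687]
eef_rot: [-0.688, 0.162, -0.162, 0.688]
contact_force: [-0.0, -1.2, -0.2]
opening: 0.007
```

```bash
python3 st.py top side
```

```text
top 15.05 0.3756999969482422 0.715
side 15.1 0.35359999537467957 0.465
clock 15.15 tcp [0.5989 0.2305 0.0687] jaw -26.4 tray deg -20.3 open 0.006 F [ 0.02 -0.21 -0.39]
in tray frame: r 0.2345  d 0.1472 u [-0.938  0.346] n [0.346 0.938]
```

```bash
cat > ov.py <<'E'
from h import *
import sys
f,a=sys.argv[1],float(sys.argv[2]); im=cv2.imread(f)
im=cv2.resize(im[120:300,190:370],None,fx=3.3,fy=3.3,interpolation=cv2.INTER_CUBIC)
u=np.array([-np.cos(a),np.sin(a)]); n=np.array([np.sin(a),np.cos(a)])
for q in ([(.35,.065),(.35,-.065),(-.08,-.065),(-.08,.065)],):
    X=np.array([[*(PIV+r*u+d*n),.1] for r,d in q]); p=(w2p("top",X)-[190,120])*3.3
    cv2.polylines(im,[p.astype(np.int32)],True,(0,0,255),1)
cv2.imwrite(sys.argv[3],im)
E
python3 ov.py pics/top_15.05.png 0.3757 pics/ov1.png
```

```text
(no output)
```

View pics/ov1.png

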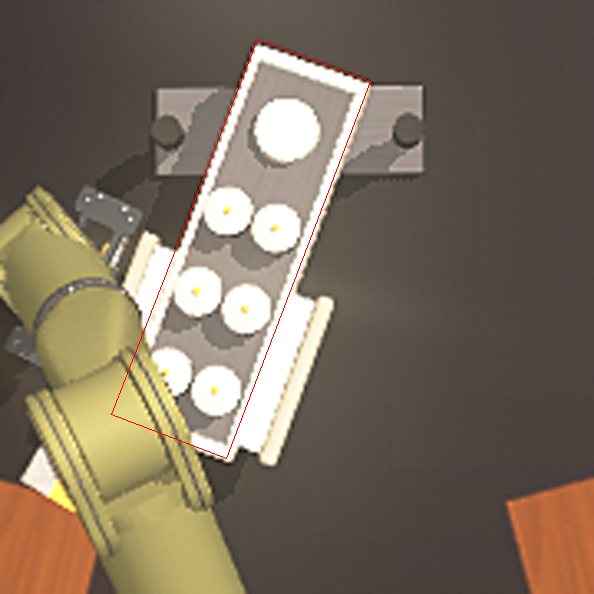

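The overlay fits the tray's visible edges, with the right edge and corner at (230,458), so the top-camera angle is reliable. The arm covers the left corner.

Emit:
carry_out([
  [0.001,0.002,0],
  [0.0013,0.0025,0],
  [0,0,0],
  [0,0,0],
  [0,0,0],
  [0,0,0],
  [0,0,0],
  [0,0,0],
], twist=[0,0,0,0,0,0,0,0])

```text
clock: 16.15
tool_pos: [0.6012, 0.235, 0.0687]
eef_rot: [-0.688, 0.162, -0.162, 0.688]
contact_force: [0.2, -0.3, 0.1]
opening: 0.008
```

```bash
python3 st.py top | head -1
```

```text
top 16.15 0.4187999963760376 0.694
```

Emit:
carry_out([
  [0,0,0],
  [0,0,0],
  [0,0,0],
  [0,0,0],
  [0,0,0],
  [0,0,0],
  [0,0,0],
  [0,0,0],
], twist=[0,0,0,0,0,0,0,0])

```text
clock: 17.2
tool_pos: [0.6012, 0.235, 0.0687]
eef_rot: [0.688, -0.162, 0.162, -0.688]
contact_force: [-0.8, -0.4, -1.2]
opening: 0.005
```

```bash
python3 st.py top
```

```text
top 17.2 0.4546000063419342 0.675
clock 17.25 tcp [0.6012 0.235  0.0687] jaw -26.4 tray deg -26.0 open 0.007 F [ 0.44 -0.33 -0.3 ]
in tray frame: r 0.2481  d 0.1278 u [-0.898  0.439] n [0.439 0.898]
```

Emit:
carry_out([
  [0,0,0],
  [0,0,0],
  [0,0,0],
  [0,0,0],
  [0,0,0],
  [0,0,0],
  [0.0002,0.0004,0],
  [0.0002,0.0004,0],
], twist=[0,0,0,0,0,0,0,0])

```text
clock: 18.25
tool_pos: [0.6016, 0.2358, 0.0687]
eef_rot: [-0.688, 0.162, -0.162, 0.688]
contact_force: [1.3, 1.0, -0.1]
opening: 0.006
```

```bash
python3 st.py top
```

```text
top 18.25 0.4832000136375427 0.656
clock 18.3 tcp [0.6017 0.2359 0.0688] jaw -26.4 tray deg -27.7 open 0.005 F [ 0.2  -0.33  0.55]
in tray frame: r 0.2517  d 0.1217 u [-0.886  0.465] n [0.465 0.886]
```

Emit:
carry_out([
  [0.0002,0.0004,0],
  [0.0002,0.0004,0],
  [0.0002,0.0004,0],
  [0.0002,0.0004,0],
  [0.0002,0.0004,0],
  [0.0002,0.0004,0],
  [0.0002,0.0004,0],
  [0.0002,0.0004,0],
], twist=[0,0,0,0,0,0,0,0])

```text
clock: 19.3
tool_pos: [0.6032, 0.239, 0.0687]
eef_rot: [-0.688, 0.162, -0.162, 0.688]
contact_force: [0.2, -0.0, 0.6]
opening: 0.006
```

```bash
python3 st.py top
```

```text
top 19.3 0.5065000057220459 0.645
clock 19.35 tcp [0.6033 0.2391 0.0687] jaw -26.4 tray deg -29.0 open 0.003 F [-0.03  0.21  0.03]
in tray frame: r 0.2546  d 0.1193 u [-0.874  0.485] n [0.485 0.874]
```

Emit:
carry_out([
  [0.0002,0.0004,0],
  [0.0002,0.0004,0],
  [0.0002,0.0004,0],
  [0.0002,0.0004,0],
  [0.0002,0.0004,0],
  [0.0002,0.0004,0],
], twist=[0,0,0,0,0,0])

```text
clock: 20.1
tool_pos: [0.6044, 0.2414, 0.0687]
eef_rot: [0.688, -0.162, 0.162, -0.688]
contact_force: [0.4, -0.2, 0.1]
opening: 0.003
```

```bash
python3 st.py top
```

```text
top 20.1 0.5210000276565552 0.637
clock 20.15 tcp [0.6044 0.2415 0.0688] jaw -26.4 tray deg -29.9 open 0.005 F [ 0.34  0.4  -0.41]
in tray frame: r 0.2565  d 0.1183 u [-0.867  0.498] n [0.498 0.867]
```

Emit:
carry_out([
  [0.0001,0.0002,0],
  [0.0001,0.0002,0],
  [0.0001,0.0002,0],
  [0.0001,0.0002,0],
  [0.0001,0.0002,0],
  [0.0001,0.0002,0],
  [0.0001,0.0002,0],
  [0.0001,0.0002,0],
], twist=[0,0,0,0,0,0,0,0])

```text
clock: 21.15
tool_pos: [0.6052, 0.243, 0.0687]
eef_rot: [0.688, -0.162, 0.162, -0.688]
contact_force: [-0.4, -0.2, -0.1]
opening: 0.01
```

```bash
python3 st.py top
```

```text
top 21.15 0.5285000205039978 0.634
clock 21.2 tcp [0.6052 0.243  0.0688] jaw -26.4 tray deg -30.3 open 0.004 F [-0.39  0.11 -0.63]
in tray frame: r 0.2575  d 0.1181 u [-0.864  0.504] n [0.504 0.864]
```

Emit:
carry_out([
  [0.0005,0.001,0],
  [0.001,0.002,0],
  [0.003,0.005,0],
  [0.005,0.009,0],
  [0.005,0.009,0],
  [0,0,0.01],
  [0,0,0.03],
  [0,0,0.04],
], twist=[0,0,0,0,0,0,0,0])

```text
clock: 22.2
tool_pos: [0.6191, 0.2684, 0.1493]
eef_rot: [0.689, -0.162, 0.161, -0.688]
contact_force: [0.8, 0.7, -0.1]
opening: 0.008
```

```bash
python3 st.py top
```

```text
top 22.2 0.5291000008583069 0.724
clock 22.25 tcp [0.6225 0.2703 0.1558] jaw -26.5 tray deg -30.3 open 0.007 F [1.2  1.39 3.4 ]
in tray frame: r 0.2564  d 0.1502 u [-0.863  0.505] n [0.505 0.863]
```

Emit:
carry_out([
  [0,0,0.04],
  [0,0,0.04],
  [0,0,0],
  [0,0,0],
  [0,0,0],
  [0,0,0],
  [0,0,0],
  [0,0,0],
], twist=[0,0,0,0,0,0,0,0])

```text
clock: 23.25
tool_pos: [0.6196, 0.269, 0.2285]
eef_rot: [0.688, -0.162, 0.162, -0.688]
contact_force: [0.8, -0.8, -0.4]
opening: 0.007
```

```bash
python3 st.py top
```

```text
top 23.25 0.5288000106811523 0.744
clock 23.3 tcp [0.6197 0.269  0.2286] jaw -26.4 tray deg -30.3 open 0.006 F [-0.33 -1.23  0.2 ]
in tray frame: r 0.2581  d 0.1477 u [-0.863  0.504] n [0.504 0.863]
```

Apparently at rest. I'll move the arm clear of the view and wait the three seconds.

Emit:
carry_out([
  [0,0.02,0.02],
  [0,0.03,0.02],
  [0,0.03,0.02],
  [0,0.03,0.02],
  [0,0.02,0],
  [0,0,0],
  [0,0,0],
  [0,0,0],
], twist=[0,0,0,0,0,0,0,0])

```text
clock: 24.3
tool_pos: [0.6203, 0.3972, 0.3086]
eef_rot: [0.689, -0.162, 0.162, -0.688]
contact_force: [-0.2, -0.4, 0.5]
opening: 0.001
```

Emit:
carry_out([
  [0,0,0],
  [0,0,0],
  [0,0,0],
  [0,0,0],
  [0,0,0],
  [0,0,0],
  [0,0,0],
  [0,0,0],
], twist=[0,0,0,0,0,0,0,0])

```text
clock: 25.3
tool_pos: [0.6197, 0.399, 0.3087]
eef_rot: [0.688, -0.162, 0.162, -0.688]
contact_force: [0.7, 0.5, -1.0]
opening: 0.003
```

Emit:
carry_out([
  [0,0,0],
  [0,0,0],
  [0,0,0],
  [0,0,0],
  [0,0,0],
  [0,0,0],
  [0,0,0],
  [0,0,0],
], twist=[0,0,0,0,0,0,0,0])

```text
clock: 26.3
tool_pos: [0.6197, 0.399, 0.3087]
eef_rot: [0.688, -0.162, 0.162, -0.688]
contact_force: [-0.3, 0.3, 0.5]
opening: 0.009
```

```bash
python3 st.py side top; python3 ov.py pics/top_26.35.png 0.528 pics/ov2.png; ls pics
```

```text
side 26.3 0.4993000030517578 0.409
top 26.35 0.5268999934196472 0.818
clock 26.4 tcp [0.6197 0.399  0.3087] jaw -26.4 tray deg -30.2 open 0.005 F [-0.03  0.11 -0.01]
in tray frame: r 0.3232  d 0.2606 u [-0.864  0.503] n [0.503 0.864]
c0.png
ov1.png
ov2.png
side0.png
side_1.15.png
side_12.95.png
side_15.10.png
side_2.25.png
side_26.30.png
side_6.55.png
side_7.65.png
side_9.75.png
top0.png
top_1.10.png
top_10.80.png
top_11.85.png
top_12.90.png
top_14.00.png
top_15.05.png
top_16.15.png
top_17.20.png
top_18.25.png
top_19.30.png
top_2.20.png
top_20.10.png
top_21.15.png
top_22.20.png
top_23.25.png
top_26.35.png
top_3.35.png
top_4.40.png
top_5.45.png
top_6.50.png
top_7.60.png
top_9.70.png
w1.png
```

View pics/ov2.png

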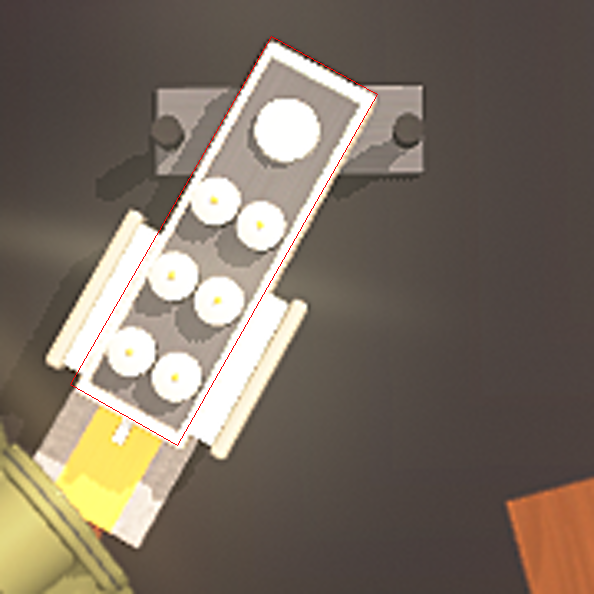

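Emit:
carry_out([
  [0,0,0],
  [0,0,0],
  [0,0,0],
  [0,0,0],
  [0,0,0],
  [0,0,0],
  [0,0,0],
  [0,0,0],
], twist=[0,0,0,0,0,0,0,0])

```text
clock: 27.4
tool_pos: [0.6197, 0.399, 0.3088]
eef_rot: [0.688, -0.162, 0.162, -0.688]
contact_force: [0.1, -0.4, -0.5]
opening: 0.003
```

Emit:
carry_out([
  [0,0,0],
  [0,0,0],
  [0,0,0],
  [0,0,0],
  [0,0,0],
  [0,0,0],
  [0,0,0],
  [0,0,0],
], twist=[0,0,0,0,0,0,0,0])

```text
clock: 28.4
tool_pos: [0.6197, 0.3989, 0.3087]
eef_rot: [0.688, -0.162, 0.162, -0.688]
contact_force: [0.3, -0.8, -0.4]
opening: 0.001
```

```bash
python3 st.py side top
```

```text
side 28.4 0.4993000030517578 0.409
top 28.45 0.5268999934196472 0.818
clock 28.5 tcp [0.6197 0.399  0.3087] jaw -26.4 tray deg -30.2 open 0.006 F [ 0.21 -0.01  0.57]
in tray frame: r 0.3232  d 0.2606 u [-0.864  0.503] n [0.503 0.864]
```

The pointer at (122,430) stands mid-strip, and the angle hasn't changed between 26.3 s and 28.4 s. It has also been free of contact since about 21.5 s. Handing in.

```bash
python3 -c "
from plant import job; print(job.finish_job())"
```

```text
the job is handed in; nothing more can be done
None
```

The tray's pointer now stands over about the middle of the brass strip. The tray is at rest, and I handed the job in at about 28.5 s of the 54 s allowed.

- **What I did:** I gave the right rail one gentle push. The tray swung from -0.42 rad at about 0.1 rad/s, well under the 0.4 limit. It coasted while I crossed over it with the fingers above the pots. I then braked it with the closed fingers on the left rail, moving back slowly with it, and backed the arm away to the left and up.
- **Last checks:** The top camera put the tray at 0.527 rad, against a strip direction of 0.51–0.53 rad and a tolerance of about ±0.11. The reading was identical at 26.35 s and 28.45 s. Nothing had touched the tray since about 21.5 s.
- **Disagreement:** The side camera's angle estimate read 0.499 rad with a poor match (0.41). It did not change either, and it is also within tolerance. I relied on the top view, where the tray outline overlay fitted.
- **Not checked:** The wrist force readings were too noisy to confirm rail contact directly, so I judged contact from positions and pictures. I did not check the basket, bowl and mill in a final picture, but the low moves stayed well away from them.

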